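# Latch open the spring jaw of a drilling jig and slide a blank in

### The job

On the drilling jig, push the sprung jaw back by its upright thumb plate until the plunger drops behind its tooth, then let go so the jaw springs back a little and stays latched half open. Then push the loose aluminium blank along its trough, between the two jaws, until it is home against the end stop, and finish clear of it. Only push with the fingers: do not pick up anything, and leave the other things on the bench where they are.

Things in the scene. Friction and masses are not known exactly. Their poses are not given: they have to be found in the camera images.
- jig: Steel drilling jig fixed to the bench, 250 mm long (x), 230 mm wide (y); origin on the bench under the bed, x = the way the sprung jaw is pushed open, z up. Deck top z 12 mm. Fixed jaw: x -87 to -65, y -45 to 35, top z 38. Bridge with the plunger: x 47 to 73, y -52 to 52, top z 68. Spring tubes and rear block: x 46 to 157, |y| < 38, top z 42.
- slide (a joint): Travel (m) of the sprung jaw along the jig's +x. 0: shut, spring 3 N; 0.075: back stop, 10.5 N (damping adds 2 N at 0.1 m/s). Let go before 0.045 it springs shut; beyond 0.050 the plunger drops behind its tooth, and when let go the jaw comes back and rests latched at about 0.045, half open. Push to 0.060 - 0.070.
- plate (a point): Centre of the front (-x) face of the thumb plate to push, an upright steel plate on the moving jaw, 46 mm wide (y), 12 mm thick, z 38 to 81 mm. Lies at x -50, y 0, z 64 in the jig's frame at travel 0 and moves with the slide. The moving jaw under it spans y -29 to 35, top z 38, its front face 15 mm nearer (-x); above z 38 the space in front of the plate is free.
- plunger (a joint): Height (m) of the spring plunger in the bridge above its lowest position: 0 = down (also at the start); it rises about 11 mm while the jaw's ramp passes under it and drops to 0 behind the tooth. It works by itself and need not be touched.
- plunger_top (a point): Top of the plunger's black knob, 22 mm diameter, at z 92 mm when down.
- blank_center (a point): Centre of the loose aluminium blank, a bar 32 mm (its x) by 64 mm (its y) by 24 mm high, about 135 g. It starts flat on the deck in the trough, long way along it, 75 to 120 mm in +y of its seat, centre at z 24 mm.
- seat (a point): Where the blank's centre belongs, between the jaws and against the end stop: x -43.5, y 0, z 24 mm in the jig's frame, axes as the jig's. The blank is pushed along -y. Trough: y 175 to 35, x -65 to -21 between two rails 10 mm wide with tops at z 20. Latched, the jaws leave x -65 to -20. End stop: face at y -32, top z 32.
- blank: The blank as a whole, origin at the centre of its underside; pose as blank_center, 12 mm lower.
- jar: Bystander: screw-top glass jar, 60 mm diameter, 75 mm tall; origin at the centre of its underside.
- bushing: Bystander: small steel ring, 28 mm diameter, 18 mm tall; origin at the centre of its underside.
- screwdriver: Bystander: screwdriver lying on the bench, about 200 mm long.
- wrench: Bystander: steel wrench lying on the bench, about 180 mm long.
- mug: Bystander: white mug, 80 mm diameter, 90 mm tall; origin at the centre of its underside.
- tape: Bystander: grey tape measure, 70 x 34 x 62 mm; origin at the centre of its underside.
- hammer: Bystander: hammer lying on the bench, about 280 mm long.
Things that resemble listed ones, but are neither listed nor needed, are in the scene too. Of the things like the blank, leave any that is red; of the rest the smaller one is meant.

How it is judged:
On the way:
1. the sprung jaw has been pushed back past the plunger, let go, and rests latched half open, with the blank not yet between the jaws (value of joint slide between 0.041 and 0.049 m and value of joint plunger below 0.004 m and contact force between the fingers and slide below 0.1 N and y of blank_center in the frame of seat above 0.03 m), for 0.3 s.
At the end, for the whole second after the job is handed in: The jaw rests latched half open (travel 41 to 49 mm, plunger down within 4 mm); the blank lies flat on the deck between the jaws, at rest, its centre within 6 mm of the seat along the trough (against the end stop) and within 12 mm across it (value of joint slide between 0.041 and 0.049 m and value of joint plunger below 0.004 m and y of blank_center in the frame of seat between -0.006 and 0.006 m and x of blank_center in the frame of seat between -0.012 and 0.012 m and z of blank_center in the frame of seat below 0.004 m and linear speed of blank below 0.01 m/s); the robot touches nothing.
It fails at once if the blank is lifted (more than 8 mm) or tipped (more than 0.3 rad): it may only be pushed (z of blank_center in the frame of seat above 0.008 m or angle between blank_center's own z axis and vertical above 0.3 rad).
It fails at once if another thing on the bench is moved by more than 25 mm (distance of any of jar, bushing, screwdriver, wrench, mug, tape, hammer from where it was at the start of the episode above 0.025 m).
It also fails if it takes over 48 s, if anything falls off the work surface, if the arm or the gripper's body presses on something with over 40 N, if the wrist force passes 120 N, or if a joint passes its speed limit or range.

### The arm

A 7-joint arm with a two-finger parallel gripper is mounted at the origin on the work surface. World frame = base frame: x ahead of the robot, y to its left, z up, the work surface at z = 0. Lengths are in m, angles in rad, forces in N, time in s.
With the tool pointing down it reaches from about 0.375 to 0.925 m from the base axis. Payload 3.1 kg.
Tool frame: the origin (TCP) lies at the very end of the fingers, on their centre line; the grasp point (between the pads) lies 19 mm behind it; z points along the fingers, y is the line along which they close (so a half turn about z gives the same grasp; the last joint's range is limited). The gripper opens to 85 mm and grips with 20 to 120 N. Pads are 22 mm wide; open, the fingers measure 114 mm over their backs; the gripper's body (76 mm by 85 mm) begins 54 mm behind the grasp point. The pads swing forward as they close: fully open they stand 13 mm farther back than shut.
Start: joints at [-1.448, 0.383, 0.044, 1.598, -0.018, 1.161, -0.05], TCP at [0.142, 0.634, 0.2] pointing down, gripper open.
Joint ranges: [-2.61, 2.61], [-0.41, 2.15], [-1.48, 1.57], [0, 2.5], [-1.57, 4.71], [0.05, 1.97], [-2.85, 2.85]. Speed limits (rad/s): [2.79, 2.79, 3.14, 3.14, 3.14, 3.14, 3.14].

### API

Orientations are given as a unit quaternion [x, y, z, w].
In Python, from rig import robot, read_camera, sign_off gives the robot as it stands.
- The arm moves only by the tool carry_out, never from a script. Its argument "plan" is a list of rows, each an object with "twist": the turn, a rotation vector about the tool's x, y, z in degrees, a list of three; "delta_pos": the shift along the tool's x, y, z in m, a list of three; "grip": the finger opening in m, from 0 to 0.0854. A call has 1 to 10 rows; each row is the pose to reach, as a shift and turn from the pose commanded when the call began, along the tool's axes at that moment; what a row does not reach only later rows make up. A row lasts 1/10 s, in which the tool goes at most 50 mm and 8.59 degrees, less where a joint would pass 70% of its speed; a pose out of reach is approached as far as the arm can. A call with a gripper value outside its range is refused whole. The fingers move at their own pace and stop on an object; "grip_force" is the grip in N (left out, the last holds). Time passes only in rows, so rows that repeat a pose let the fingers close. It gives the time, the measured TCP pose, the force, the opening and the grip force at its end, in the units of the state.
- robot.get_state(): the state, without advancing time (a new reading comes with each control period).
- read_camera(name): name is "scene" or "top" or "wrist"; returns a dict with "frame" (480x640x3 uint8, red, green, blue), "intrinsics" (3x3 intrinsics, pixels), "rvec" (rotation vector, rad) and "tvec" (3), from world to camera coordinates, as OpenCV has them. Camera axes: x right, y down, z forward; pixel columns grow to the right and rows downward; lengths in m; the calibration is good to about 2 mm. A picture is of the moment at which its call begins. There is no depth.
- sign_off(): hands the job in; it is judged then, once.
The state is a dict: "time_s": time; "joint_positions": joint angles; "joint_velocities": joint speeds; "joint_torque": joint torques, N m; "tcp_pos": TCP position; "ee_rot": TCP orientation; "force": force on the tool from outside, world axes, zero at the start; "wrist_torque": the same for the moment, N m; "width": finger opening in m; "grasp_force": force on a finger pad.
Only numpy, scipy, OpenCV 4.12 (cv2) and the standard library are available. Lean on these libraries where they do the work, as an engineer would, in place of code of your own. Each camera call takes 0.05 s, during which the arm holds its last target. There are 200 camera calls.

## Working session

There is one attempt and no reset: what is moved stays moved. The work goes in short steps, Python scripts to look and compute and a tool call to move; the robot and the scene stay as the last step left them, time stands still between calls to the robot, and variables do not carry over. Pictures are saved under pics/ and viewed, at most 10 in all, crops included, and the job is handed in when it is done.

Besides the shell and the picture viewer there is one more tool, called after "Request:" by a JSON object that holds its "api" and its "payload", one argument or row to a line. carry_out: Moves the arm, as the interface text tells. Its arguments: {"type":"object","properties":{"plan":{"type":"array","items":{"type":"object","properties":{"twist":{"type":"array","items":{"type":"number"}},"delta_pos":{"type":"array","items":{"type":"number"}},"grip":{"type":"number"}}}},"grip_force":{"type":"number"}},"required":["plan"]}

```bash
mkdir -p pics; cat > h.py <<'E'
import numpy as np, cv2
from rig import robot, read_camera
def cam(n):
    c=read_camera(n); c['R']=cv2.Rodrigues(np.array(c['rvec'],float))[0]; c['t']=np.array(c['tvec'],float).ravel(); c['K']=np.array(c['intrinsics'],float); return c
def save(c,f,crop=None,s=1):
    im=c['frame'][:,:,::-1]
    if crop: im=im[crop[1]:crop[3],crop[0]:crop[2]]
    cv2.imwrite('pics/'+f,cv2.resize(im,None,fx=s,fy=s,interpolation=cv2.INTER_CUBIC))
def ray(c,u,v):
    return -c['R'].T@c['t'], c['R'].T@np.linalg.inv(c['K'])@np.array([u,v,1.])
def onz(c,u,v,z):
    o,d=ray(c,u,v); return o+d*(z-o[2])/d[2]
def proj(c,p):
    q=c['K']@(c['R']@np.array(p,float)+c['t']); return q[:2]/q[2]
E
python3 - <<'E'
from h import *
for n in('top','scene'):
    c=cam(n); save(c,n+'1.png'); print(n,(-c['R'].T@c['t']).round(3), c['K'][0,0])
print(robot.get_state())
E
```

```text
top [ 0.36  -0.006  1.257] 484.7834221404803
scene [1.241 0.221 0.97 ] 567.0966131749317
{'time_s': 0.1, 'joint_positions': array([-1.44776686,  0.38373252,  0.04383752,  1.5994337 , -0.01791008,
        1.16121742, -0.04990799]), 'joint_velocities': array([-1.09138248e-03, -1.58473314e-03, -6.99565884e-05, -4.68440463e-03,
        2.75326327e-04,  1.18358583e-03,  6.72404945e-04]), 'joint_torque': array([ 3.14857723e-03, -4.34728718e+01,  1.02953151e+00, -2.50453448e+01,
        1.09165497e-02,  5.38907261e-03, -7.45564421e-06]), 'tcp_pos': array([0.14217198, 0.63329584, 0.19871851]), 'ee_rot': array([ 1.10157265e-01,  9.93913446e-01, -1.19699130e-03, -7.44086834e-05]), 'force': array([-0.52844045, -0.60889068,  0.00302939]), 'wrist_torque': array([ 0.00690261, -0.00476064, -0.02722509]), 'grasp_force': 0.0, 'width': 0.0855991540902743}
```

View pics/top1.png

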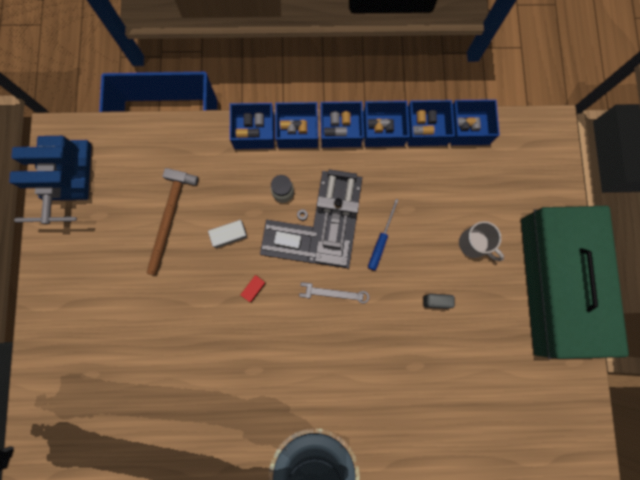

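View pics/scene1.png

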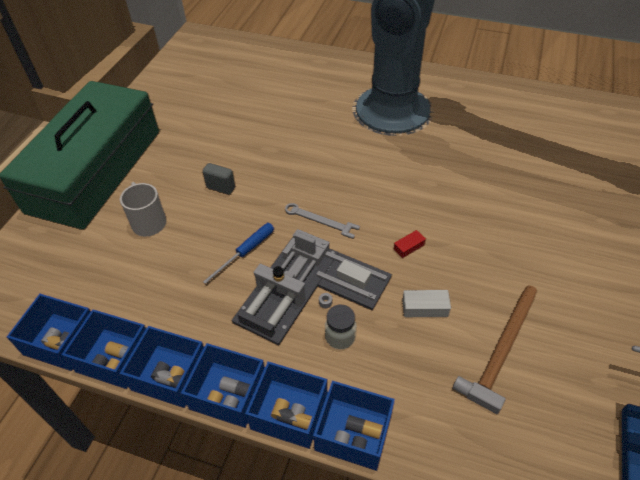

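Blank candidates in the top view are the red block at (254,289), a large light block at (228,234), and a smaller light block in the trough at (287,240). The smaller non-red one in the trough fits the description. I'll enlarge it to confirm.

```bash
python3 - <<'E'
from h import *
c=cam('top'); save(c,'top2.png',(195,160,375,295),4.4)
s=cam('scene'); save(s,'scene2.png',(220,210,460,370),3.3)
for p in ([0.142,0.633,0.2],[0,0,0],[.5,0,0],[.5,.2,0]): print(p,proj(c,p).round(),proj(s,p).round())
for n,u,v,z in(('jigpost',338,203,.068),('blank',287,240,.036),('big',228,234,.03),('jar',282,188,.075)): print(n,onz(c,u,v,z).round(3))
E
```

```text
[0.142, 0.633, 0.2] [  3. 441.] [684. 127.]
[0, 0, 0] [314. 476.] [392. 108.]
[0.5, 0, 0] [310. 271.] [337. 246.]
[0.5, 0.2, 0] [233. 272.] [428. 268.]
jigpost [ 0.662 -0.074  0.068]
blank [0.576 0.057 0.036]
big [0.596 0.209 0.03 ]
jar [0.702 0.066 0.075]
```

View pics/top2.png

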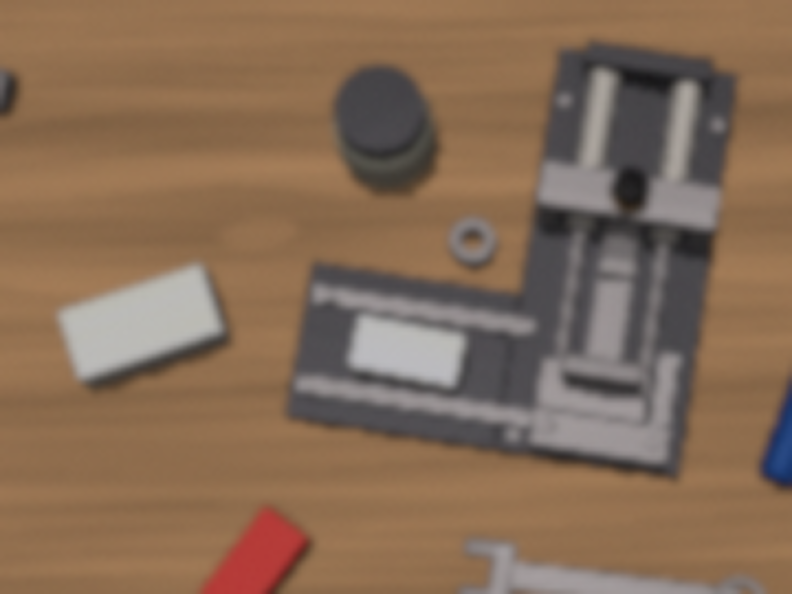

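View pics/scene2.png

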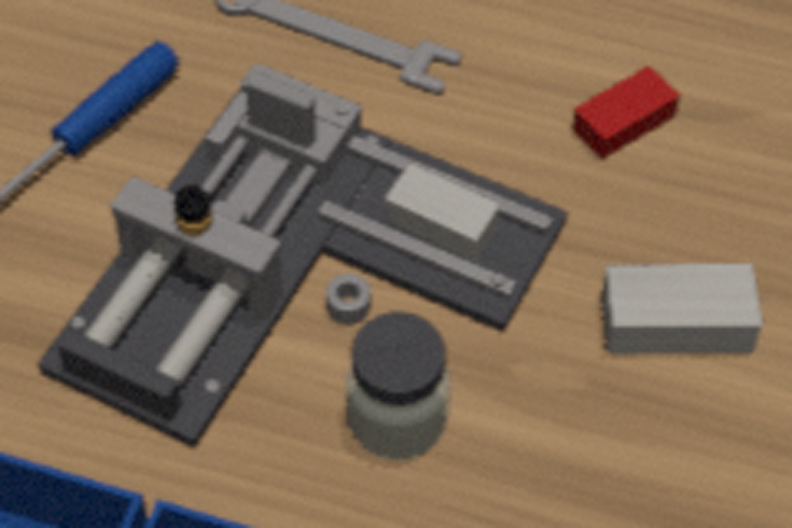

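The crops confirm it: the small light block in the trough (top crop 405,350; scene crop 440,205) is the blank. The larger light one and the red one lie outside the jig. Next I'll fit the jig pose from known features in both views.

```bash
cat > fit.py <<'E'
from h import *
from scipy.optimize import least_squares
c=cam('top'); s=cam('scene')
T=lambda u,v:(195+u/4.4,160+v/4.4); S=lambda u,v:(220+u/3.3,210+v/3.3)
P=[('knob',c,T(632,183),(60,0,92)),('brBL',c,T(545,163),(73,52,68)),('brBR',c,T(720,190),(73,-52,68)),
('fjFL',c,T(530,445),(-87,35,38)),('fjFR',c,T(662,465),(-87,-45,38)),
('knobS',s,S(190,190),(60,0,92)),('brFL',s,S(138,178),(47,-52,68)),('brFR',s,S(282,240),(47,52,68)),('brNL',s,S(113,208),(73,-52,68)),('brNR',s,S(258,268),(73,52,68)),
('plateL',s,S(250,76),(-44,-23,81)),('plateR',s,S(316,103),(-44,23,81))]
def w(q,p):
    a=q[2]; p=np.array(p)/1000; return np.array([q[0]+p[0]*np.cos(a)-p[1]*np.sin(a),q[1]+p[0]*np.sin(a)+p[1]*np.cos(a),p[2]])
f=lambda q:np.concatenate([proj(k,w(q,p))-np.array(uv) for _,k,uv,p in P])
r=least_squares(f,[.6,-.07,-.1],loss='soft_l1'); q=r.x
print(q,np.degrees(q[2])); 
for (n,*_),e in zip(P,f(q).reshape(-1,2)): print(n,e.round(1))
bt=[onz(c,*T(*x),.036) for x in((360,315),(465,335),(455,388),(350,367))]; b=np.mean(bt,0)
bs=np.mean([onz(s,*S(*x),.036) for x in((404,160),(497,208),(482,238),(387,190))],0)
a=q[2];R=np.array([[np.cos(a),np.sin(a)],[-np.sin(a),np.cos(a)]])
print('blank',b,bs,'in jig',R@(b[:2]-q[:2]),R@(bs[:2]-q[:2]))
# overlay
im=c['frame'][:,:,::-1].copy()
im=cv2.resize(im[160:295,195:375],None,fx=4.4,fy=4.4,interpolation=cv2.INTER_CUBIC)
for p in [(-50,y,81) for y in(-23,23)]+[(-65,175,12),(-21,175,12),(-43.5,0,38),(157,38,42),(157,-38,42),(-65,35,38),(-65,-45,38)]:
    u=(proj(c,w(q,p))-[195,160])*4.4; cv2.circle(im,tuple(int(i) for i in u),4,(0,255,0),1)
cv2.imwrite('pics/ov.png',im)
E
python3 fit.py
```

```text
[ 0.60032659 -0.06014319 -0.18408732] -10.547426762174672
knob [-1.3  0.3]
brBL [-1.5 -1. ]
brBR [-0.6 -0.6]
fjFL [-1.7 -0.5]
fjFR [-0.5 -0. ]
knobS [0.4 1.5]
brFL [-1.8 -2.3]
brFR [-0.2 -0.9]
brNL [-1.4 -2. ]
brNR [0.4 0.5]
plateL [-0.5 -1.2]
plateR [-0.9 -1.3]
blank [0.5763714  0.05581037 0.036     ] [0.57828644 0.05889745 0.036     ] in jig [-0.04477565  0.10960939] [-0.04345806  0.11299486]
```

View pics/ov.png

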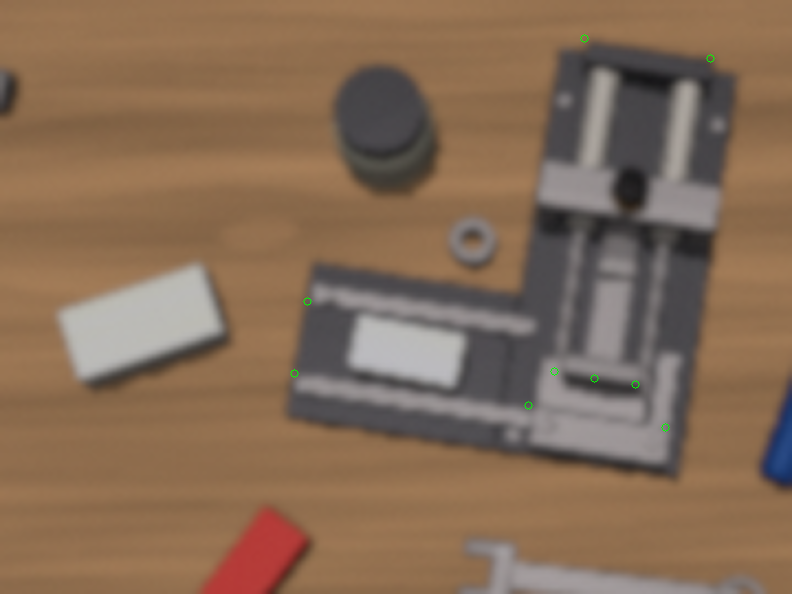

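```bash
cat > to.py <<'E'
import sys,json
from h import *
from scipy.spatial.transform import Rotation as Ro
q=json.load(open('q.json'))   # jig x,y,yaw
a=q[2]; J=np.array([[np.cos(a),-np.sin(a)],[np.sin(a),np.cos(a)]])
st=robot.get_state(); R=Ro.from_quat(st['ee_rot']).as_matrix(); p=st['tcp_pos']
cur=J.T@(p[:2]-q[:2]); print('t',st['time_s'],'jig-frame mm',(cur*1000).round(1),(p[2]*1000).round(1),'F jig',(J.T@st['force'][:2]).round(1),st['force'][2].round(1),'w',round(st['width'],4))
G=np.c_[np.r_[-J[:,0],0],np.r_[J[:,1],0],[0,0,-1]]  # tool x=-jig x, y=jig y, down
print('twist deg',np.degrees(Ro.from_matrix(R.T@G).as_rotvec()).round(2))
v=list(map(float,sys.argv[1:]))
for i in range(0,len(v),3):
    x,y,z=np.array(v[i:i+3])/1000; t=np.r_[J@[x,y]+q[:2],z]; print(v[i:i+3],'delta',(R.T@(t-p)).round(4))
E
echo '[0.599,-0.062,-0.184]'>q.json; python3 to.py -85 0 200 -85 0 130
```

```text
t 0.3 jig-frame mm [-576.4  600.6] 199.5 F jig [-0.1 -0.6] -0.2 w 0.0852
twist deg [-0.05 -0.   -2.11]
[-85.0, 0.0, 200.0] delta [-0.5131 -0.5821  0.    ]
[-85.0, 0.0, 130.0] delta [-0.5131 -0.582   0.07  ]
```

Request:
{"api": "carry_out", "payload": {
  "plan": [
    {"delta_pos":[-0.028,-0.032,0],"twist":[0,0,-0.5],"grip":0},
    {"delta_pos":[-0.056,-0.064,0],"twist":[0,0,-1],"grip":0},
    {"delta_pos":[-0.084,-0.096,0],"twist":[0,0,-2.1],"grip":0},
    {"delta_pos":[-0.112,-0.128,0],"twist":[0,0,-2.1],"grip":0},
    {"delta_pos":[-0.14,-0.16,0],"twist":[0,0,-2.1],"grip":0},
    {"delta_pos":[-0.168,-0.192,0],"twist":[0,0,-2.1],"grip":0},
    {"delta_pos":[-0.196,-0.224,0],"twist":[0,0,-2.1],"grip":0},
    {"delta_pos":[-0.224,-0.256,0],"twist":[0,0,-2.1],"grip":0},
    {"delta_pos":[-0.252,-0.288,0],"twist":[0,0,-2.1],"grip":0},
    {"delta_pos":[-0.26,-0.295,0],"twist":[0,0,-2.1],"grip":0}
  ]
}}

```text
time_s: 1.3
tcp_pos: [0.3338, 0.2844, 0.2]
ee_rot: [0.096, 0.995, -0.001, 0.0]
force: [-0.7, -0.0, 0.1]
width: -0.0
grasp_force: 0.0
```

```bash
python3 to.py -85 0 200; python3 -c "
from h import *;print(robot.get_state()['joint_positions'].round(2))"
```

```text
t 1.3 jig-frame mm [-324.1  292. ] 200.0 F jig [-0.6 -0.2] 0.1 w -0.0
twist deg [-0.06  0.02 -0.46]
[-85.0, 0.0, 200.0] delta [-0.2415 -0.29    0.0003]
[-1.08 -0.04  0.27  2.09  0.01  1.09  0.57]
```

Request:
{"api": "carry_out", "payload": {
  "plan": [
    {"delta_pos":[-0.028,-0.034,0],"twist":[0,0,0],"grip":0},
    {"delta_pos":[-0.056,-0.067,0],"twist":[0,0,0],"grip":0},
    {"delta_pos":[-0.084,-0.1,0],"twist":[0,0,0],"grip":0},
    {"delta_pos":[-0.112,-0.134,0],"twist":[0,0,0],"grip":0},
    {"delta_pos":[-0.14,-0.168,0],"twist":[0,0,0],"grip":0},
    {"delta_pos":[-0.168,-0.202,0],"twist":[0,0,0],"grip":0},
    {"delta_pos":[-0.196,-0.236,0],"twist":[0,0,0],"grip":0},
    {"delta_pos":[-0.22,-0.265,0],"twist":[0,0,0],"grip":0},
    {"delta_pos":[-0.232,-0.282,0],"twist":[0,0,0],"grip":0},
    {"delta_pos":[-0.232,-0.282,0],"twist":[0,0,0],"grip":0}
  ]
}}

```text
time_s: 2.3
tcp_pos: [0.5092, -0.0339, 0.2004]
ee_rot: [0.095, 0.995, -0.001, 0.001]
force: [0.3, 0.0, 0.4]
width: -0.0
grasp_force: 0.0
```

```bash
python3 to.py -85 0 52; python3 - <<'E'
from h import *
print(robot.get_state()['joint_positions'].round(2))
c=cam('wrist'); save(c,'w1.png'); q=[0.599,-0.062,-0.184]
def w(p):
    a=q[2]; p=np.array(p)/1000; return [q[0]+p[0]*np.cos(a)-p[1]*np.sin(a),q[1]+p[0]*np.sin(a)+p[1]*np.cos(a),p[2]]
for p in [(60,0,92),(73,52,68),(73,-52,68),(-50,23,81),(-50,-23,81),(-87,35,38),(-87,-45,38)]: print(p,proj(c,w(p)).round(1))
E
```

```text
t 2.3 jig-frame mm [-93.4  11.2] 200.4 F jig [0.2 0. ] 0.4 w -0.0
twist deg [-0.11  0.11 -0.36]
[-85.0, 0.0, 52.0] delta [-0.0082 -0.0108  0.1485]
[-0.67  0.13  0.7   1.96 -0.09  1.09  1.46]
(60, 0, 92) [305.1 409.4]
(73, 52, 68) [363.8 403.5]
(73, -52, 68) [248.4 404.1]
(-50, 23, 81) [332.8 280.8]
(-50, -23, 81) [274.2 281.2]
(-87, 35, 38) [345.  222.6]
(-87, -45, 38) [252.3 223.2]
```

View pics/w1.png

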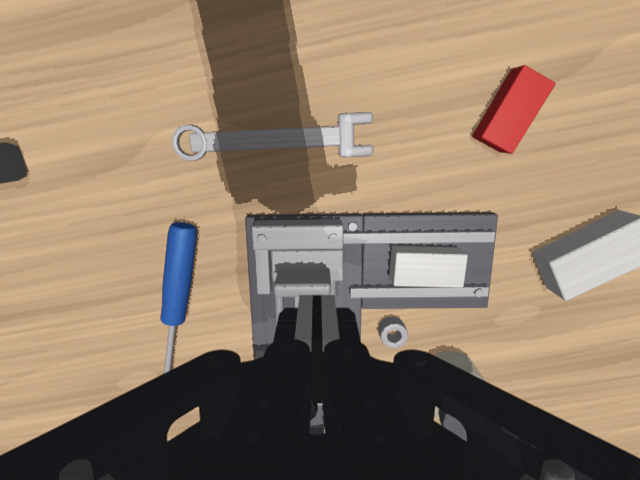

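The wrist view shows the plate's top edge at (275–330, 283) and the fixed jaw's front edge at row 226. The prediction was 281 and 223, so the pose is good to about 3 mm and I'll shift it 2.5 mm in +x. The blank's top is at (392–467, 252–287).

```bash
echo '[0.6015,-0.0625,-0.184]'>q.json; python3 to.py -85 0 54
```

```text
t 2.35 jig-frame mm [-97.3  13.6] 200.1 F jig [0.1 1. ] 0.6 w 0.0001
twist deg [-0.03  0.02 -0.19]
[-85.0, 0.0, 54.0] delta [-0.0123 -0.0134  0.1461]
```

Request:
{"api": "carry_out", "payload": {
  "plan": [
    {"delta_pos":[-0.012,-0.013,0.03],"twist":[0,0,0],"grip":0},
    {"delta_pos":[-0.012,-0.013,0.06],"twist":[0,0,0],"grip":0},
    {"delta_pos":[-0.012,-0.013,0.09],"twist":[0,0,0],"grip":0},
    {"delta_pos":[-0.012,-0.013,0.12],"twist":[0,0,0],"grip":0},
    {"delta_pos":[-0.012,-0.013,0.136],"twist":[0,0,0],"grip":0},
    {"delta_pos":[-0.012,-0.013,0.146],"twist":[0,0,0],"grip":0},
    {"delta_pos":[-0.012,-0.013,0.146],"twist":[0,0,0],"grip":0},
    {"delta_pos":[-0.012,-0.013,0.146],"twist":[0,0,0],"grip":0}
  ]
}}

```text
time_s: 3.15
tcp_pos: [0.5179, -0.0443, 0.0546]
ee_rot: [0.091, 0.996, 0.0, 0.0]
force: [-0.1, -0.9, -0.1]
width: -0.0002
grasp_force: 0.0
```

```bash
python3 to.py -61 0 54 4 0 54
```

```text
t 3.15 jig-frame mm [-85.5   2.7] 54.6 F jig [ 0.  -0.9] -0.1 w -0.0002
twist deg [0.04 0.05 0.07]
[-61.0, 0.0, 54.0] delta [-0.0245 -0.0027  0.0006]
[4.0, 0.0, 54.0] delta [-0.0895 -0.0028  0.0006]
```

Now I'll push at about 0.1 m/s.

Request:
{"api": "carry_out", "payload": {
  "plan": [
    {"delta_pos":[-0.01,-0.003,0],"grip":0},
    {"delta_pos":[-0.02,-0.003,0],"grip":0},
    {"delta_pos":[-0.03,-0.003,0],"grip":0},
    {"delta_pos":[-0.04,-0.003,0],"grip":0},
    {"delta_pos":[-0.05,-0.003,0],"grip":0},
    {"delta_pos":[-0.06,-0.003,0],"grip":0},
    {"delta_pos":[-0.07,-0.003,0],"grip":0},
    {"delta_pos":[-0.08,-0.003,0],"grip":0},
    {"delta_pos":[-0.085,-0.003,0],"grip":0},
    {"delta_pos":[-0.085,-0.003,0],"grip":0}
  ]
}}

```text
invalid input at $.plan[0]: expected keys twist, delta_pos, grip
```

```bash
python3 to.py 4 0 54; python3 - <<'E'
from h import *
c=cam('scene'); save(c,'s3.png',(220,210,420,350),4)
E
```

```text
t 3.15 jig-frame mm [-85.5   2.7] 54.6 F jig [ 0.  -0.9] -0.1 w -0.0002
twist deg [0.04 0.05 0.07]
[4.0, 0.0, 54.0] delta [-0.0895 -0.0028  0.0006]
```

View pics/s3.png

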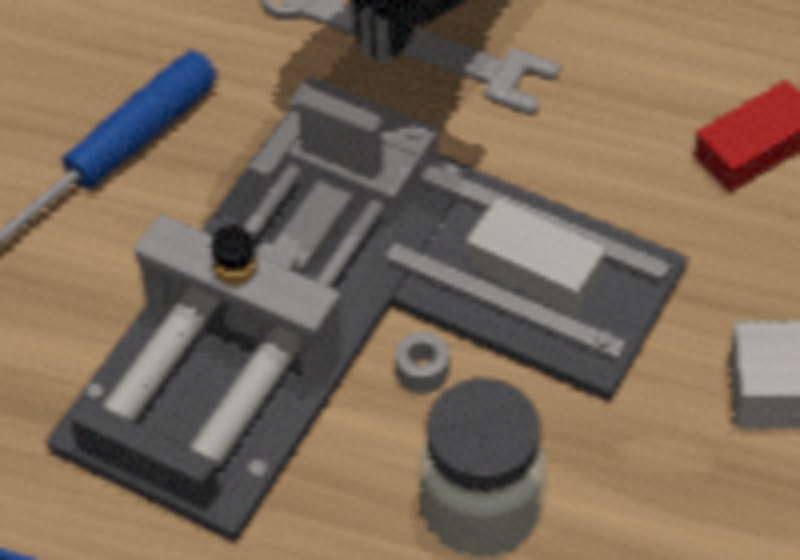

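The move was refused for a missing key, so nothing has moved. The picture shows the fingers at (380,30), in front of the plate at (340,135).

Request:
{"api": "carry_out", "payload": {
  "plan": [
    {"delta_pos":[-0.01,-0.003,0],"twist":[0,0,0],"grip":0},
    {"delta_pos":[-0.02,-0.003,0],"twist":[0,0,0],"grip":0},
    {"delta_pos":[-0.03,-0.003,0],"twist":[0,0,0],"grip":0},
    {"delta_pos":[-0.04,-0.003,0],"twist":[0,0,0],"grip":0},
    {"delta_pos":[-0.05,-0.003,0],"twist":[0,0,0],"grip":0},
    {"delta_pos":[-0.06,-0.003,0],"twist":[0,0,0],"grip":0},
    {"delta_pos":[-0.07,-0.003,0],"twist":[0,0,0],"grip":0},
    {"delta_pos":[-0.08,-0.003,0],"twist":[0,0,0],"grip":0},
    {"delta_pos":[-0.085,-0.003,0],"twist":[0,0,0],"grip":0},
    {"delta_pos":[-0.085,-0.003,0],"twist":[0,0,0],"grip":0}
  ]
}}

```text
time_s: 4.2
tcp_pos: [0.6012, -0.064, 0.054]
ee_rot: [0.092, 0.996, -0.0, 0.0]
force: [-0.3, 0.5, 0.1]
width: -0.0001
grasp_force: 0.0
```

```bash
python3 to.py 4 0 54; python3 - <<'E'
from h import *
c=cam('scene'); save(c,'s4.png',(220,210,420,350),4)
E
```

```text
t 4.2 jig-frame mm [-0.  -1.5] 54.0 F jig [-0.4  0.4] 0.1 w -0.0001
twist deg [-0.02  0.04 -0.  ]
[4.0, 0.0, 54.0] delta [-0.004   0.0015  0.    ]
```

View pics/s4.png

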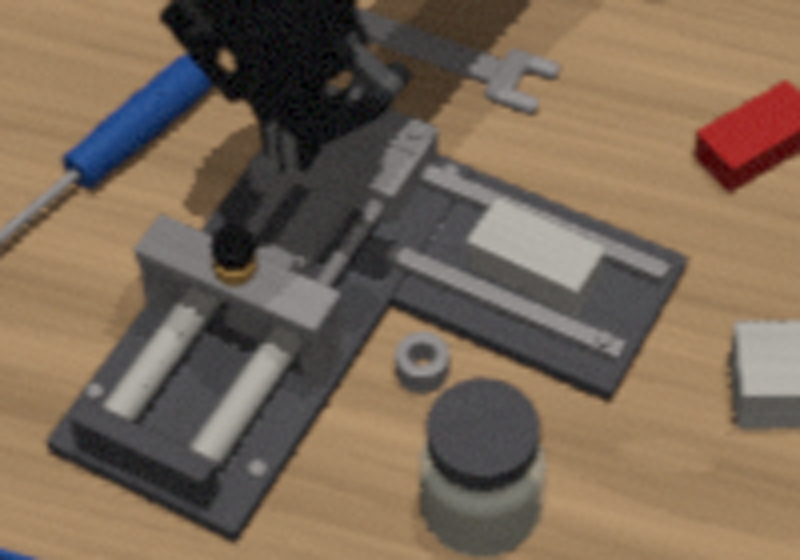

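The jaw is well open: its body is dark at about (320,190) and the fingers are at (285,160). The force reading is oddly low, so I'll push 4 mm more and check with the wrist camera.

Request:
{"api": "carry_out", "payload": {
  "plan": [
    {"delta_pos":[-0.002,0.001,0],"twist":[0,0,0],"grip":0},
    {"delta_pos":[-0.004,0.001,0],"twist":[0,0,0],"grip":0},
    {"delta_pos":[-0.004,0.001,0],"twist":[0,0,0],"grip":0}
  ]
}}

```text
time_s: 4.55
tcp_pos: [0.6046, -0.0633, 0.0541]
ee_rot: [0.092, 0.996, 0.0, 0.0]
force: [0.1, 0.3, 0.2]
width: 0.0001
grasp_force: 0.0
```

```bash
python3 to.py; python3 - <<'E'
from h import *
print(robot.get_state()['wrist_torque'])
c=cam('wrist'); save(c,'w2.png',(200,200,500,425),2.6)
E
```

```text
t 4.55 jig-frame mm [ 3.2 -0.2] 54.1 F jig [0.  0.3] 0.2 w 0.0001
twist deg [0.01 0.01 0.01]
[ 0.01003597  0.02229239 -0.02285528]
```

View pics/w2.png

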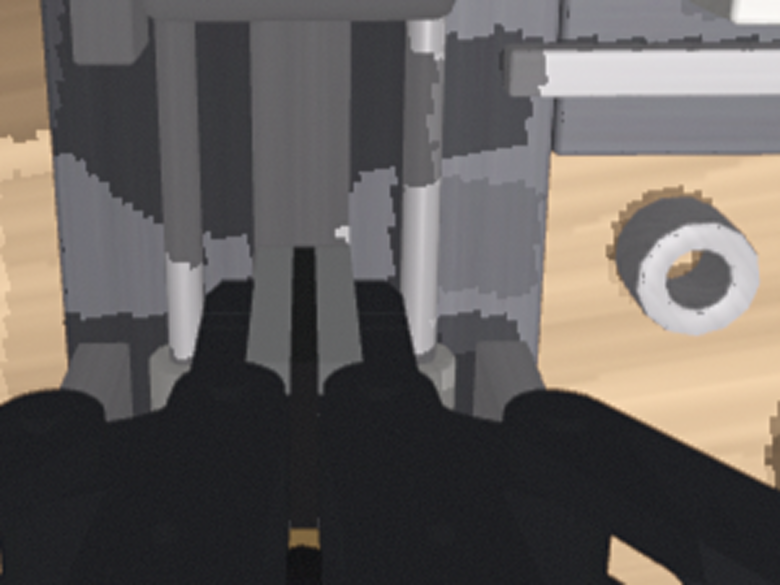

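The last crop shows the tongue and guide rods in front of the fingers, which may mean the jaw is still shut. I'll check by projecting known points.

```bash
python3 - <<'E'
from h import *
q=[0.6015,-0.0625,-0.184]
def w(p):
    a=q[2]; p=np.array(p)/1000; return [q[0]+p[0]*np.cos(a)-p[1]*np.sin(a),q[1]+p[0]*np.sin(a)+p[1]*np.cos(a),p[2]]
c=cam('wrist'); s=cam('scene'); print('cam',(-c['R'].T@c['t']).round(3))
f=lambda p:(((proj(c,w(p))-[200,200])*2.6).round(),((proj(s,w(p))-[220,210])*4).round())
for n,p in dict(tcp=(3.2,0,54),pl0L=(-50,-23,81),pl0R=(-50,23,81),pl0bR=(-38,23,81),pl65R=(15,23,81),pl65L=(15,-23,81),fj1=(-65,-45,38),fj2=(-65,35,38),stop=(-43,-32,32),rail=(-16,35,20),mj65=(0,35,38),mj65b=(0,-29,38),mj0=(-65,35,38),mj0r=(-38,35,38),pre=(-85,0,54)).items(): print(n,p,*f(p))
save(c,'w2full.png'); save(s,'s5.png',(200,160,400,310),4)
E
```

```text
cam [ 0.536 -0.051  0.228]
tcp (3.2, 0, 54) [308. 224.] [291. 201.]
pl0L (-50, -23, 81) [146. -58.] [302.  80.]
pl0R (-50, 23, 81) [472. -58.] [380. 112.]
pl0bR (-38, 23, 81) [468.  26.] [369. 129.]
pl65R (15, 23, 81) [454. 357.] [316. 203.]
pl65L (15, -23, 81) [163. 357.] [236. 168.]
fj1 (-65, -45, 38) [  53. -170.] [284.  98.]
fj2 (-65, 35, 38) [ 505. -170.] [416. 153.]
stop (-43, -32, 32) [137. -49.] [285. 142.]
rail (-16, 35, 20) [476.  76.] [371. 240.]
mj65 (0, 35, 38) [488. 178.] [355. 242.]
mj65b (0, -29, 38) [157. 178.] [247. 195.]
mj0 (-65, 35, 38) [ 505. -170.] [416. 153.]
mj0r (-38, 35, 38) [498. -18.] [391. 189.]
pre (-85, 0, 54) [ 308. -302.] [375.  84.]
```

```bash
python3 - <<'E'
from h import *
q=[0.6015,-0.0625,-0.184]
def w(p):
    a=q[2]; p=np.array(p)/1000; return [q[0]+p[0]*np.cos(a)-p[1]*np.sin(a),q[1]+p[0]*np.sin(a)+p[1]*np.cos(a),p[2]]
c=cam('wrist'); s=cam('scene'); cols=[(0,255,0),(0,255,255),(0,0,255)]
def panel(k,x0,y0,W,H,f):
    im=k['frame'][y0:y0+H,x0:x0+W,::-1]; im=cv2.convertScaleAbs(cv2.resize(im,None,fx=f,fy=f,interpolation=cv2.INTER_CUBIC),alpha=1.6,beta=15)
    for z,col in zip((54,70,88),cols):
        for p in((-8,-14.5,z),(-8,14.5,z),(14,-14.5,z),(14,14.5,z)):
            u=(proj(k,w(p))-[x0,y0]+.5)*f; cv2.circle(im,tuple(int(i) for i in u),3,col,1)
    return im
A=panel(s,250,210,100,120,4); B=panel(c,240,190,150,180,8/3)
cv2.imwrite('pics/comp.png',np.hstack([A,B]))
E
```

```text
(no output)
```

View pics/comp.png

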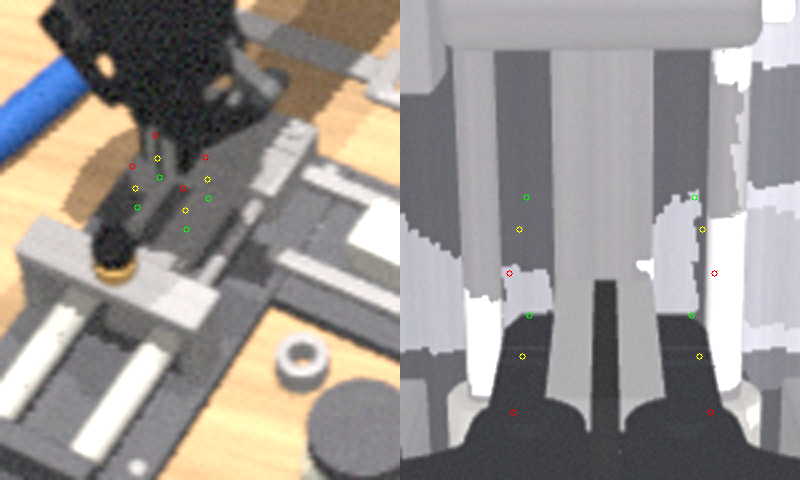

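Composite: in both views the pad tips (scene panel (180,180), wrist panel (600,280)) match the red z≈88 markers, not the green z=54 ones. So the real finger ends sit about 35 mm above the reported TCP, and they passed over the plate. The jaw is still shut. I'll triangulate to confirm.

```bash
python3 - <<'E'
from h import *
c=cam('wrist'); s=cam('scene')
P=[k['K']@np.c_[k['R'],k['t']] for k in(c,s)]
q=[0.6015,-0.0625,-0.184];a=q[2];J=np.array([[np.cos(a),-np.sin(a)],[np.sin(a),np.cos(a)]])
for uw,us in (((315,295),(294.5,255)),((315,295),(293.5,253)),((315,295),(296,257))):
    X=cv2.triangulatePoints(*P,np.array(uw,float),np.array(us,float)).ravel(); X=X[:3]/X[3]
    print(X.round(4),(J.T@(X[:2]-q[:2])).round(4), (proj(c,X)-uw).round(1))
st=robot.get_state(); print(st['tcp_pos'],st['width'],st['joint_positions'].round(3))
E
```

```text
[ 0.6015 -0.0611  0.0692] [-0.0002  0.0014] [ 6.9 -3. ]
[ 0.6002 -0.0625  0.0733] [-0.0012 -0.0003] [ 3.2 -1.4]
[ 0.6026 -0.059   0.0651] [0.0004 0.0036] [11.9 -5.2]
[ 0.60432491 -0.06343727  0.05398146] 0.0002677786404793473 [-0.44   0.536  0.603  1.835 -0.383  0.888  1.73 ]
```

I'll back out the way I came, slightly higher, then descend in small steps while watching the force.

Request:
{"api": "carry_out", "payload": {
  "plan": [
    {"delta_pos":[0,0,-0.025],"twist":[0,0,0],"grip":0},
    {"delta_pos":[0.02,0,-0.04],"twist":[0,0,0],"grip":0},
    {"delta_pos":[0.05,0,-0.04],"twist":[0,0,0],"grip":0},
    {"delta_pos":[0.08,0,-0.04],"twist":[0,0,0],"grip":0},
    {"delta_pos":[0.088,0,-0.03],"twist":[0,0,0],"grip":0},
    {"delta_pos":[0.088,0,-0.015],"twist":[0,0,0],"grip":0},
    {"delta_pos":[0.088,0,0],"twist":[0,0,0],"grip":0},
    {"delta_pos":[0.088,0,0.005],"twist":[0,0,0],"grip":0},
    {"delta_pos":[0.088,0,0.008],"twist":[0,0,0],"grip":0},
    {"delta_pos":[0.088,0,0.01],"twist":[0,0,0],"grip":0}
  ]
}}

```text
time_s: 5.9
tcp_pos: [0.5185, -0.0479, 0.0434]
ee_rot: [0.092, 0.996, -0.001, -0.0]
force: [-0.0, 0.4, -0.8]
width: 0.0
grasp_force: 0.0
```

Request:
{"api": "carry_out", "payload": {
  "plan": [
    {"delta_pos":[0,0,0.002],"twist":[0,0,0],"grip":0},
    {"delta_pos":[0,0,0.004],"twist":[0,0,0],"grip":0},
    {"delta_pos":[0,0,0.006],"twist":[0,0,0],"grip":0},
    {"delta_pos":[0,0,0.006],"twist":[0,0,0],"grip":0}
  ]
}}

```text
time_s: 6.3
tcp_pos: [0.5179, -0.0473, 0.0379]
ee_rot: [0.092, 0.996, 0.0, -0.0]
force: [0.4, 0.3, -0.1]
width: 0.0003
grasp_force: 0.0
```

```bash
python3 to.py -85 0 30
```

```text
t 6.3 jig-frame mm [-85.   -0.4] 37.9 F jig [0.4 0.4] -0.1 w 0.0003
twist deg [ 0.   -0.01 -0.  ]
[-85.0, 0.0, 30.0] delta [-0.      0.0004  0.0079]
```

Request:
{"api": "carry_out", "payload": {
  "plan": [
    {"delta_pos":[0,0,0.002],"twist":[0,0,0],"grip":0},
    {"delta_pos":[0,0,0.004],"twist":[0,0,0],"grip":0},
    {"delta_pos":[0,0,0.005],"twist":[0,0,0],"grip":0},
    {"delta_pos":[0,0,0.005],"twist":[0,0,0],"grip":0}
  ]
}}

```text
time_s: 6.7
tcp_pos: [0.5177, -0.0473, 0.0328]
ee_rot: [0.092, 0.996, -0.0, -0.0]
force: [-0.2, 0.0, 0.2]
width: 0.0
grasp_force: 0.0
```

Request:
{"api": "carry_out", "payload": {
  "plan": [
    {"delta_pos":[0,0,0.002],"twist":[0,0,0],"grip":0},
    {"delta_pos":[0,0,0.004],"twist":[0,0,0],"grip":0},
    {"delta_pos":[0,0,0.006],"twist":[0,0,0],"grip":0},
    {"delta_pos":[0,0,0.006],"twist":[0,0,0],"grip":0}
  ]
}}

```text
time_s: 7.1
tcp_pos: [0.5176, -0.0474, 0.0266]
ee_rot: [0.092, 0.996, -0.0, -0.0]
force: [-0.2, -0.2, 0.2]
width: -0.0001
grasp_force: 0.0
```

There's no contact 11 mm below the jaw top, so the finger-length offset is confirmed. I'll push from here, watching the force.

Request:
{"api": "carry_out", "payload": {
  "plan": [
    {"delta_pos":[-0.008,0,0.004],"twist":[0,0,0],"grip":0},
    {"delta_pos":[-0.016,0,0.004],"twist":[0,0,0],"grip":0},
    {"delta_pos":[-0.024,0,0.004],"twist":[0,0,0],"grip":0},
    {"delta_pos":[-0.03,0,0.004],"twist":[0,0,0],"grip":0},
    {"delta_pos":[-0.036,0,0.004],"twist":[0,0,0],"grip":0},
    {"delta_pos":[-0.042,0,0.004],"twist":[0,0,0],"grip":0}
  ]
}}

```text
time_s: 7.7
tcp_pos: [0.5555, -0.0542, 0.0223]
ee_rot: [0.092, 0.996, 0.001, -0.005]
force: [-9.5, 3.2, 8.7]
width: -0.0003
grasp_force: 5.1
```

```bash
python3 to.py 4 0 22; python3 - <<'E'
from h import *
c=cam('wrist'); save(c,'w3.png')
E
```

```text
t 7.7 jig-frame mm [-46.7  -0.3] 22.3 F jig [-9.9  1.5] 8.7 w -0.0003
twist deg [ 0.05 -0.54  0.  ]
[4.0, 0.0, 22.0] delta [-0.0507  0.0003 -0.0002]
```

The push force of 9.9 N comes with 8.7 N upward, so either the tip is rubbing on the jaw top or it's riding the plate's top edge. I'll lift 5 mm and compare.

Request:
{"api": "carry_out", "payload": {
  "plan": [
    {"delta_pos":[0,0,-0.003],"twist":[0,0,0],"grip":0},
    {"delta_pos":[0,0,-0.005],"twist":[0,0,0],"grip":0},
    {"delta_pos":[0,0,-0.005],"twist":[0,0,0],"grip":0}
  ]
}}

```text
time_s: 8.05
tcp_pos: [0.5564, -0.0549, 0.0268]
ee_rot: [0.092, 0.996, -0.0, -0.003]
force: [-4.7, 1.1, -2.2]
width: 0.0
grasp_force: 2.8
```

```bash
python3 to.py 4 0 22
```

```text
t 8.05 jig-frame mm [-45.7  -0.8] 26.8 F jig [-4.9  0.2] -2.2 w 0.0
twist deg [-0.03 -0.31 -0.01]
[4.0, 0.0, 22.0] delta [-0.0497  0.0008  0.0045]
```

The 4.9 N matches the spring at about 15 mm of travel, so this is clean plate contact. I'll keep pushing at this height.

Request:
{"api": "carry_out", "payload": {
  "plan": [
    {"delta_pos":[-0.006,0,0],"twist":[0,0,0],"grip":0},
    {"delta_pos":[-0.012,0,0],"twist":[0,0,0],"grip":0},
    {"delta_pos":[-0.018,0,0],"twist":[0,0,0],"grip":0},
    {"delta_pos":[-0.018,0,0],"twist":[0,0,0],"grip":0}
  ]
}}

```text
time_s: 8.45
tcp_pos: [0.5737, -0.058, 0.0268]
ee_rot: [0.092, 0.996, 0.0, -0.003]
force: [-6.2, 0.2, -2.6]
width: -0.0002
grasp_force: 2.9
```

```bash
python3 to.py 4 0 27
```

```text
t 8.45 jig-frame mm [-28.1  -0.7] 26.8 F jig [-6.1 -1. ] -2.6 w -0.0002
twist deg [-0.01 -0.38 -0.01]
[4.0, 0.0, 27.0] delta [-0.0321  0.0007 -0.0004]
```

Request:
{"api": "carry_out", "payload": {
  "plan": [
    {"delta_pos":[-0.006,0,0],"twist":[0,0,0],"grip":0},
    {"delta_pos":[-0.012,0,0],"twist":[0,0,0],"grip":0},
    {"delta_pos":[-0.018,0,0],"twist":[0,0,0],"grip":0},
    {"delta_pos":[-0.024,0,0],"twist":[0,0,0],"grip":0},
    {"delta_pos":[-0.03,0,0],"twist":[0,0,0],"grip":0},
    {"delta_pos":[-0.033,0,0],"twist":[0,0,0],"grip":0},
    {"delta_pos":[-0.033,0,0],"twist":[0,0,0],"grip":0}
  ]
}}

```text
time_s: 9.15
tcp_pos: [0.6053, -0.0637, 0.0268]
ee_rot: [0.092, 0.996, 0.001, -0.004]
force: [-8.3, 1.7, 1.9]
width: -0.0001
grasp_force: 4.6
```

```bash
python3 to.py -80 0 27; python3 - <<'E'
from h import *
c=cam('scene'); save(c,'s6.png',(220,210,420,350),4)
E
```

```text
t 9.15 jig-frame mm [ 3.9 -0.5] 26.8 F jig [-8.4  0.2] 1.9 w -0.0001
twist deg [ 0.02 -0.52 -0.  ]
[-80.0, 0.0, 27.0] delta [0.0839 0.0005 0.0006]
```

Request:
{"api": "carry_out", "payload": {
  "plan": [
    {"delta_pos":[-0.003,0,0],"twist":[0,0,0],"grip":0},
    {"delta_pos":[-0.003,0,0],"twist":[0,0,0],"grip":0},
    {"delta_pos":[-0.003,0,0],"twist":[0,0,0],"grip":0}
  ]
}}

```text
time_s: 9.5
tcp_pos: [0.6079, -0.0642, 0.0268]
ee_rot: [0.092, 0.996, 0.001, -0.005]
force: [-9.1, 2.1, 1.3]
width: -0.0001
grasp_force: 4.8
```

```bash
python3 to.py -80 0 27
```

```text
t 9.5 jig-frame mm [ 6.6 -0.5] 26.8 F jig [-9.3  0.4] 1.3 w -0.0001
twist deg [ 0.02 -0.54  0.  ]
[-80.0, 0.0, 27.0] delta [0.0865 0.0005 0.0007]
```

Now I'll retreat to let it latch.

Request:
{"api": "carry_out", "payload": {
  "plan": [
    {"delta_pos":[0.006,0,0],"twist":[0,0,0],"grip":0},
    {"delta_pos":[0.012,0,0],"twist":[0,0,0],"grip":0},
    {"delta_pos":[0.018,0,0],"twist":[0,0,0],"grip":0},
    {"delta_pos":[0.026,0,0],"twist":[0,0,0],"grip":0},
    {"delta_pos":[0.036,0,0],"twist":[0,0,0],"grip":0},
    {"delta_pos":[0.046,0,0],"twist":[0,0,0],"grip":0},
    {"delta_pos":[0.05,0,0],"twist":[0,0,0],"grip":0},
    {"delta_pos":[0.05,0,0],"twist":[0,0,0],"grip":0},
    {"delta_pos":[0.05,0,0],"twist":[0,0,0],"grip":0},
    {"delta_pos":[0.05,0,0],"twist":[0,0,0],"grip":0}
  ]
}}

```text
time_s: 10.5
tcp_pos: [0.5641, -0.0559, 0.0283]
ee_rot: [0.092, 0.996, -0.0, 0.001]
force: [-1.1, 0.8, 0.2]
width: -0.0001
grasp_force: 0.0
```

```bash
python3 to.py -43.5 40 130 -43.5 172 130 
```

```text
t 10.5 jig-frame mm [-38.   -0.3] 28.3 F jig [-1.2  0.6] 0.2 w -0.0001
twist deg [-0.    0.09  0.  ]
[-43.5, 40.0, 130.0] delta [ 0.0054  0.0403 -0.1017]
[-43.5, 172.0, 130.0] delta [ 0.0054  0.1723 -0.1017]
```

The fingers are free (0 N) at a place the shut jaw's plate would occupy, so it's latched. I'll lift, move behind the blank, and check the latch in the wrist image numerically.

Request:
{"api": "carry_out", "payload": {
  "plan": [
    {"delta_pos":[0.005,0,-0.03],"twist":[0,0,0],"grip":0},
    {"delta_pos":[0.005,0,-0.06],"twist":[0,0,0],"grip":0},
    {"delta_pos":[0.005,0.02,-0.09],"twist":[0,0,0],"grip":0},
    {"delta_pos":[0.005,0.05,-0.1],"twist":[0,0,0],"grip":0},
    {"delta_pos":[0.005,0.085,-0.1],"twist":[0,0,0],"grip":0},
    {"delta_pos":[0.005,0.12,-0.1],"twist":[0,0,0],"grip":0},
    {"delta_pos":[0.005,0.15,-0.1],"twist":[0,0,0],"grip":0},
    {"delta_pos":[0.005,0.175,-0.1],"twist":[0,0,0],"grip":0},
    {"delta_pos":[0.005,0.175,-0.1],"twist":[0,0,0],"grip":0},
    {"delta_pos":[0.005,0.175,-0.1],"twist":[0,0,0],"grip":0}
  ]
}}

```text
time_s: 11.5
tcp_pos: [0.5905, 0.1176, 0.1278]
ee_rot: [0.091, 0.996, -0.0, 0.0]
force: [0.2, -0.5, 0.0]
width: -0.0003
grasp_force: 0.0
```

```bash
python3 to.py -44 174 60; python3 - <<'E'
from h import *
q=[0.6015,-0.0625,-0.184];a=q[2];J=np.array([[np.cos(a),-np.sin(a)],[np.sin(a),np.cos(a)]])
c=cam('wrist'); t=cam('top'); s=cam('scene')
for n,k in(('w',c),('t',t),('s',s)):
    hsv=cv2.cvtColor(k['frame'],cv2.COLOR_RGB2HSV)
    m=cv2.inRange(hsv,(0,0,130),(180,45,255))
    for ct in cv2.findContours(m,0,2)[0]:
        r=cv2.minAreaRect(ct)
        if cv2.contourArea(ct)>150:
            X=onz(k,*r[0],.036); j=J.T@(X[:2]-q[:2])*1000
            if -120<j[0]<30 and -60<j[1]<200:
                B=np.array([J.T@(onz(k,*b,.036)[:2]-q[:2])*1000 for b in cv2.boxPoints(r)]).round(0)
                print(n,cv2.contourArea(ct),j.round(1),B.tolist())
# latch check: plate back/top location by brightness profile along jig x at z81,y=+-15 in scene
for x in range(-70,30,5):
    row=[]
    for y in(-12,12):
        p=np.r_[J@[x/1000,y/1000]+q[:2],.081]; u,v=proj(t,p); row.append(int(t['frame'][int(round(v)),int(round(u))].mean()))
        u,v=proj(s,p); row.append(int(s['frame'][int(round(v)),int(round(u))].mean()))
    print(x,row)
E
```

```text
t 11.5 jig-frame mm [-43.8 175.1] 127.8 F jig [ 0.3 -0.4] 0.0 w -0.0003
twist deg [-0.04  0.01  0.1 ]
[-44.0, 174.0, 60.0] delta [ 0.0002 -0.001   0.0678]
w 1095.0 [ 28.1 -34.1] [[16.0, -56.0], [16.0, -7.0], [40.0, -11.0], [40.0, -61.0]]
w 611.0 [24.7  6.3] [[13.0, -3.0], [10.0, 16.0], [36.0, 16.0], [40.0, -3.0]]
w 796.5 [21.  92.2] [[9.0, 81.0], [9.0, 105.0], [33.0, 104.0], [33.0, 79.0]]
w 2130.5 [8.8 0. ] [[-20.0, -30.0], [-20.0, 40.0], [39.0, 32.0], [39.0, -42.0]]
w 2007.5 [-22.3 111.3] [[-27.0, 50.0], [-27.0, 173.0], [-18.0, 173.0], [-18.0, 48.0]]
w 1856.0 [-45.2 110.9] [[-30.0, 76.0], [-62.0, 80.0], [-60.0, 145.0], [-28.0, 143.0]]
w 1085.5 [-73.   68.9] [[-78.0, 42.0], [-78.0, 97.0], [-68.0, 96.0], [-68.0, 40.0]]
w 4087.0 [-55.8  -5. ] [[-87.0, -34.0], [-87.0, 35.0], [-23.0, 26.0], [-23.0, -48.0]]
t 341.5 [-74.4  13.8] [[-72.0, 89.0], [-21.0, -40.0], [-77.0, -61.0], [-127.0, 67.0]]
t 205.5 [-38.9  95. ] [[-63.0, 144.0], [-17.0, 146.0], [-15.0, 45.0], [-60.0, 44.0]]
t 206.0 [7.5 6.7] [[31.0, 41.0], [41.0, -18.0], [-16.0, -27.0], [-26.0, 31.0]]
s 174.0 [-45.   94.8] [[-33.0, 47.0], [-68.0, 44.0], [-57.0, 142.0], [-23.0, 143.0]]
s 214.5 [-77.   -4.4] [[-67.0, -43.0], [-86.0, -47.0], [-87.0, 33.0], [-68.0, 37.0]]
-70 [97, 127, 117, 130]
-65 [84, 127, 87, 126]
-60 [84, 125, 86, 132]
-55 [84, 125, 86, 129]
-50 [83, 128, 86, 137]
-45 [83, 118, 87, 138]
-40 [81, 133, 86, 140]
-35 [63, 95, 77, 122]
-30 [96, 135, 83, 65]
-25 [164, 137, 155, 64]
-20 [151, 135, 155, 60]
-15 [82, 139, 86, 69]
-10 [59, 139, 54, 79]
-5 [127, 139, 111, 104]
0 [146, 133, 154, 133]
5 [134, 120, 124, 128]
10 [93, 66, 108, 65]
15 [91, 66, 127, 62]
20 [95, 69, 116, 64]
25 [75, 70, 96, 60]
```

The latch is confirmed: the moving jaw's front is at x≈-20 and its plate at -5..7. The blank is at (-45, 111) with its end face at y≈144. I'll descend behind it, guarded.

Request:
{"api": "carry_out", "payload": {
  "plan": [
    {"delta_pos":[0,0,0.03],"twist":[0,0,0],"grip":0},
    {"delta_pos":[0,0,0.06],"twist":[0,0,0],"grip":0},
    {"delta_pos":[0,0,0.09],"twist":[0,0,0],"grip":0},
    {"delta_pos":[0,0,0.1],"twist":[0,0,0],"grip":0},
    {"delta_pos":[0,0,0.106],"twist":[0,0,0],"grip":0},
    {"delta_pos":[0,0,0.11],"twist":[0,0,0],"grip":0},
    {"delta_pos":[0,0,0.11],"twist":[0,0,0],"grip":0}
  ]
}}

```text
time_s: 12.35
tcp_pos: [0.5912, 0.1169, 0.0188]
ee_rot: [0.092, 0.996, 0.0, 0.001]
force: [-0.7, -0.5, -0.4]
width: 0.0001
grasp_force: 0.0
```

Request:
{"api": "carry_out", "payload": {
  "plan": [
    {"delta_pos":[0,0,0.002],"twist":[0,0,0],"grip":0},
    {"delta_pos":[0,0,0.004],"twist":[0,0,0],"grip":0},
    {"delta_pos":[0,0,0.006],"twist":[0,0,0],"grip":0}
  ]
}}

```text
time_s: 12.65
tcp_pos: [0.5908, 0.1175, 0.0125]
ee_rot: [0.092, 0.996, 0.0, 0.001]
force: [-0.9, 0.4, -0.2]
width: 0.0002
grasp_force: 0.0
```

Request:
{"api": "carry_out", "payload": {
  "plan": [
    {"delta_pos":[0,0,0.002],"twist":[0,0,0],"grip":0},
    {"delta_pos":[0,0,0.004],"twist":[0,0,0],"grip":0},
    {"delta_pos":[0,0,0.005],"twist":[0,0,0],"grip":0}
  ]
}}

```text
time_s: 12.95
tcp_pos: [0.5901, 0.1172, 0.0067]
ee_rot: [0.092, 0.996, -0.0, -0.0]
force: [1.2, 0.3, -0.5]
width: 0.0001
grasp_force: 0.0
```

Request:
{"api": "carry_out", "payload": {
  "plan": [
    {"delta_pos":[0,0,0.002],"twist":[0,0,0],"grip":0},
    {"delta_pos":[0,0,0.004],"twist":[0,0,0],"grip":0},
    {"delta_pos":[0,0,0.004],"twist":[0,0,0],"grip":0}
  ]
}}

```text
time_s: 13.25
tcp_pos: [0.5899, 0.1171, 0.0026]
ee_rot: [0.092, 0.996, -0.0, -0.0]
force: [-0.7, 0.3, -0.4]
width: 0.0001
grasp_force: 0.0
```

Request:
{"api": "carry_out", "payload": {
  "plan": [
    {"delta_pos":[0,0,0.002],"twist":[0,0,0],"grip":0},
    {"delta_pos":[0,0,0.003],"twist":[0,0,0],"grip":0},
    {"delta_pos":[0,0,0.003],"twist":[0,0,0],"grip":0}
  ]
}}

```text
time_s: 13.55
tcp_pos: [0.5901, 0.1172, -0.0002]
ee_rot: [0.092, 0.996, -0.0, -0.0]
force: [0.3, -0.4, 0.7]
width: 0.0004
grasp_force: 0.0
```

Request:
{"api": "carry_out", "payload": {
  "plan": [
    {"delta_pos":[0,0,0.002],"twist":[0,0,0],"grip":0},
    {"delta_pos":[0,0,0.004],"twist":[0,0,0],"grip":0},
    {"delta_pos":[0,0,0.004],"twist":[0,0,0],"grip":0}
  ]
}}

```text
time_s: 13.85
tcp_pos: [0.5899, 0.1171, -0.0044]
ee_rot: [0.092, 0.996, -0.0, -0.0]
force: [-0.1, -0.1, 0.3]
width: 0.0
grasp_force: 0.0
```

Request:
{"api": "carry_out", "payload": {
  "plan": [
    {"delta_pos":[0,0,0.002],"twist":[0,0,0],"grip":0},
    {"delta_pos":[0,0,0.003],"twist":[0,0,0],"grip":0},
    {"delta_pos":[0,0,0.003],"twist":[0,0,0],"grip":0}
  ]
}}

```text
time_s: 14.15
tcp_pos: [0.5901, 0.1171, -0.0073]
ee_rot: [0.092, 0.996, -0.0, -0.0]
force: [1.0, -0.3, 0.1]
width: -0.0002
grasp_force: 0.0
```

Request:
{"api": "carry_out", "payload": {
  "plan": [
    {"delta_pos":[0,0,0.002],"twist":[0,0,0],"grip":0},
    {"delta_pos":[0,0,0.003],"twist":[0,0,0],"grip":0},
    {"delta_pos":[0,0,0.003],"twist":[0,0,0],"grip":0}
  ]
}}

```text
time_s: 14.45
tcp_pos: [0.5901, 0.1171, -0.0103]
ee_rot: [0.092, 0.996, -0.0, -0.0]
force: [-0.0, -0.9, -0.3]
width: 0.0002
grasp_force: 0.0
```

Request:
{"api": "carry_out", "payload": {
  "plan": [
    {"delta_pos":[0,0,0.002],"twist":[0,0,0],"grip":0},
    {"delta_pos":[0,0,0.003],"twist":[0,0,0],"grip":0},
    {"delta_pos":[0,0,0.003],"twist":[0,0,0],"grip":0}
  ]
}}

```text
time_s: 14.75
tcp_pos: [0.59, 0.1171, -0.0133]
ee_rot: [0.092, 0.996, -0.0, -0.0]
force: [0.3, 0.4, -0.1]
width: -0.0
grasp_force: 0.0
```

Request:
{"api": "carry_out", "payload": {
  "plan": [
    {"delta_pos":[0,0,0.002],"twist":[0,0,0],"grip":0},
    {"delta_pos":[0,0,0.003],"twist":[0,0,0],"grip":0},
    {"delta_pos":[0,0,0.003],"twist":[0,0,0],"grip":0}
  ]
}}

```text
time_s: 15.05
tcp_pos: [0.59, 0.1172, -0.0163]
ee_rot: [0.092, 0.996, -0.0, -0.0]
force: [-0.2, 0.6, 0.1]
width: -0.0002
grasp_force: 0.0
```

```bash
python3 to.py -44 175 -10; python3 - <<'E'
from h import *
q=[0.6015,-0.0625,-0.184];a=q[2];J=np.array([[np.cos(a),-np.sin(a)],[np.sin(a),np.cos(a)]])
s=cam('scene'); save(s,'s7.png',(300,170,440,310),4)
# brightness along the vertical line of the finger's near face (x=-33, y=175) against z
for y in (165,185):
  print(y,[(z,int(s['frame'][tuple(int(round(i)) for i in proj(s,np.r_[J@[-.033,y/1000]+q[:2],z/1000])[::-1])].mean())) for z in range(-5,75,4)])
E
```

```text
t 15.05 jig-frame mm [-44.1 174.5] -16.3 F jig [-0.3  0.5] 0.1 w -0.0002
twist deg [-0.01 -0.02 -0.  ]
[-44.0, 175.0, -10.0] delta [-0.0001  0.0005 -0.0063]
165 [(-5, 72), (-1, 46), (3, 35), (7, 30), (11, 26), (15, 33), (19, 28), (23, 28), (27, 25), (31, 18), (35, 10), (39, 11), (43, 21), (47, 24), (51, 20), (55, 15), (59, 12), (63, 17), (67, 16), (71, 18)]
185 [(-5, 54), (-1, 54), (3, 55), (7, 57), (11, 56), (15, 52), (19, 46), (23, 58), (27, 29), (31, 32), (35, 34), (39, 40), (43, 44), (47, 39), (51, 45), (55, 19), (59, 11), (63, 13), (67, 15), (71, 19)]
```

Request:
{"api": "carry_out", "payload": {
  "plan": [
    {"delta_pos":[0,0,0.001],"twist":[0,0,0],"grip":0},
    {"delta_pos":[0,0,0.003],"twist":[0,0,0],"grip":0},
    {"delta_pos":[0,0,0.003],"twist":[0,0,0],"grip":0}
  ]
}}

```text
time_s: 15.4
tcp_pos: [0.5904, 0.1172, -0.019]
ee_rot: [0.092, 0.996, 0.0, 0.0]
force: [0.3, 0.3, 0.7]
width: 0.0002
grasp_force: 0.0
```

Request:
{"api": "carry_out", "payload": {
  "plan": [
    {"delta_pos":[0,-0.008,0],"twist":[0,0,0],"grip":0},
    {"delta_pos":[0,-0.016,0],"twist":[0,0,0],"grip":0},
    {"delta_pos":[0,-0.022,0],"twist":[0,0,0],"grip":0},
    {"delta_pos":[0,-0.028,0],"twist":[0,0,0],"grip":0},
    {"delta_pos":[0,-0.034,0],"twist":[0,0,0],"grip":0},
    {"delta_pos":[0,-0.04,0],"twist":[0,0,0],"grip":0}
  ]
}}

```text
time_s: 16.0
tcp_pos: [0.5828, 0.0774, -0.0191]
ee_rot: [0.092, 0.996, 0.0, -0.0]
force: [-0.3, 0.7, -0.7]
width: 0.0001
grasp_force: 0.4
```

```bash
cat > bl.py <<'E'
from h import *
import json
q=json.load(open('q.json'));a=q[2];J=np.array([[np.cos(a),-np.sin(a)],[np.sin(a),np.cos(a)]])
for n in('wrist','top'):
    k=cam(n); hsv=cv2.cvtColor(k['frame'],cv2.COLOR_RGB2HSV); m=cv2.inRange(hsv,(0,0,185),(180,45,255))
    for ct in cv2.findContours(m,0,2)[0]:
        A=cv2.contourArea(ct)
        if A<60: continue
        r=cv2.minAreaRect(ct); B=np.array([J.T@(onz(k,*b,.036)[:2]-q[:2])*1000 for b in cv2.boxPoints(r)])
        j=B.mean(0)
        if -70<j[0]<-15 and -50<j[1]<200: print(n,A,j.round(1),B.round(0).tolist())
E
python3 to.py -44 47 -20; python3 bl.py
```

```text
t 16.0 jig-frame mm [-44.  134.1] -19.1 F jig [-0.4  0.6] -0.7 w 0.0001
twist deg [ 0.01 -0.01 -0.01]
[-44.0, 47.0, -20.0] delta [-0.     -0.0871  0.0009]
wrist 2692.5 [-41.9  63.3] [[-59.0, 56.0], [-60.0, 74.0], [-24.0, 71.0], [-24.0, 52.0]]
```

The blank is being pushed (0.6 N, pad force 0.4 N). I'll continue.

Request:
{"api": "carry_out", "payload": {
  "plan": [
    {"delta_pos":[0,-0.007,0],"twist":[0,0,0],"grip":0},
    {"delta_pos":[0,-0.014,0],"twist":[0,0,0],"grip":0},
    {"delta_pos":[0,-0.021,0],"twist":[0,0,0],"grip":0},
    {"delta_pos":[0,-0.028,0],"twist":[0,0,0],"grip":0},
    {"delta_pos":[0,-0.035,0],"twist":[0,0,0],"grip":0},
    {"delta_pos":[0,-0.042,0],"twist":[0,0,0],"grip":0},
    {"delta_pos":[0,-0.049,0],"twist":[0,0,0],"grip":0},
    {"delta_pos":[0,-0.056,0],"twist":[0,0,0],"grip":0},
    {"delta_pos":[0,-0.063,0],"twist":[0,0,0],"grip":0},
    {"delta_pos":[0,-0.07,0],"twist":[0,0,0],"grip":0}
  ]
}}

```text
time_s: 17.1
tcp_pos: [0.57, 0.0084, -0.019]
ee_rot: [0.092, 0.996, -0.0, -0.0]
force: [1.0, 1.4, 0.3]
width: -0.0001
grasp_force: 0.4
```

```bash
python3 to.py -44 47 -20; python3 bl.py
```

```text
t 17.1 jig-frame mm [-44.  64.] -19.0 F jig [0.7 1.5] 0.3 w -0.0001
twist deg [-0.   -0.01 -0.01]
[-44.0, 47.0, -20.0] delta [ 0.    -0.017  0.001]
wrist 280.0 [-17.6 -25.5] [[-17.0, -32.0], [-24.0, -20.0], [-18.0, -19.0], [-11.0, -31.0]]
wrist 1723.0 [-27.6 140.2] [[-32.0, 119.0], [-33.0, 160.0], [-23.0, 162.0], [-23.0, 120.0]]
wrist 2084.5 [-41.2 -10.2] [[-53.0, -24.0], [-61.0, -10.0], [-30.0, 4.0], [-20.0, -10.0]]
wrist 8165.5 [-55.2 -26.3] [[-86.0, -33.0], [-86.0, -8.0], [-24.0, -18.0], [-24.0, -47.0]]
```

Request:
{"api": "carry_out", "payload": {
  "plan": [
    {"delta_pos":[0,-0.005,0],"twist":[0,0,0],"grip":0},
    {"delta_pos":[0,-0.01,0],"twist":[0,0,0],"grip":0},
    {"delta_pos":[0,-0.013,0],"twist":[0,0,0],"grip":0},
    {"delta_pos":[0,-0.015,0],"twist":[0,0,0],"grip":0},
    {"delta_pos":[0,-0.015,0],"twist":[0,0,0],"grip":0}
  ]
}}

```text
time_s: 17.7
tcp_pos: [0.5673, -0.0063, -0.019]
ee_rot: [0.092, 0.996, -0.0, -0.0]
force: [-0.9, -0.7, -0.9]
width: 0.0
grasp_force: 0.0
```

Request:
{"api": "carry_out", "payload": {
  "plan": [
    {"delta_pos":[0,-0.001,0],"twist":[0,0,0],"grip":0},
    {"delta_pos":[0,-0.002,0],"twist":[0,0,0],"grip":0},
    {"delta_pos":[0,-0.002,0],"twist":[0,0,0],"grip":0}
  ]
}}

```text
time_s: 18.0
tcp_pos: [0.567, -0.0076, -0.019]
ee_rot: [0.092, 0.996, 0.0, -0.0]
force: [-0.5, 0.9, -0.1]
width: 0.0001
grasp_force: 0.3
```

Jig y is about 47.5 and there's no stop contact yet, so I'll continue in 3 mm steps.

Request:
{"api": "carry_out", "payload": {
  "plan": [
    {"delta_pos":[0,-0.001,0],"twist":[0,0,0],"grip":0},
    {"delta_pos":[0,-0.002,0],"twist":[0,0,0],"grip":0},
    {"delta_pos":[0,-0.003,0],"twist":[0,0,0],"grip":0},
    {"delta_pos":[0,-0.003,0],"twist":[0,0,0],"grip":0}
  ]
}}

```text
time_s: 18.4
tcp_pos: [0.5664, -0.0105, -0.019]
ee_rot: [0.092, 0.996, 0.0, -0.0]
force: [0.5, 1.4, -0.2]
width: -0.0
grasp_force: 0.6
```

```bash
python3 to.py; python3 bl.py
```

```text
t 18.4 jig-frame mm [-44.   44.7] -19.0 F jig [0.3 1.4] -0.2 w -0.0
twist deg [ 0.02 -0.01 -0.  ]
wrist 2536.0 [-27.6 128.4] [[-32.0, 101.0], [-32.0, 155.0], [-23.0, 157.0], [-23.0, 102.0]]
wrist 8608.5 [-56.8 -33. ] [[-85.0, -50.0], [-93.0, -26.0], [-30.0, -14.0], [-20.0, -42.0]]
```

Request:
{"api": "carry_out", "payload": {
  "plan": [
    {"delta_pos":[0,-0.001,0],"twist":[0,0,0],"grip":0},
    {"delta_pos":[0,-0.002,0],"twist":[0,0,0],"grip":0},
    {"delta_pos":[0,-0.003,0],"twist":[0,0,0],"grip":0},
    {"delta_pos":[0,-0.003,0],"twist":[0,0,0],"grip":0}
  ]
}}

```text
time_s: 18.9
tcp_pos: [0.5662, -0.0105, -0.019]
ee_rot: [0.091, 0.996, 0.002, -0.0]
force: [0.8, 6.3, 0.5]
width: 0.0001
grasp_force: 2.9
```

Request:
{"api": "carry_out", "payload": {
  "plan": [
    {"delta_pos":[0,-0.001,0],"twist":[0,0,0],"grip":0},
    {"delta_pos":[0,-0.002,0],"twist":[0,0,0],"grip":0},
    {"delta_pos":[0,-0.002,0],"twist":[0,0,0],"grip":0}
  ]
}}

```text
time_s: 19.2
tcp_pos: [0.5662, -0.0104, -0.0189]
ee_rot: [0.09, 0.996, 0.003, -0.0]
force: [-0.3, 8.8, 0.7]
width: 0.0002
grasp_force: 4.1
```

A firm stop at finger y=44.7 means the blank's face is at about 32, so it's home against the end stop. I'll retreat along the trough, then lift.

Request:
{"api": "carry_out", "payload": {
  "plan": [
    {"delta_pos":[0,0.008,0],"twist":[0,0,0],"grip":0},
    {"delta_pos":[0,0.018,0],"twist":[0,0,0],"grip":0},
    {"delta_pos":[0,0.03,0],"twist":[0,0,0],"grip":0},
    {"delta_pos":[0,0.04,0],"twist":[0,0,0],"grip":0},
    {"delta_pos":[0,0.04,-0.03],"twist":[0,0,0],"grip":0},
    {"delta_pos":[0,0.04,-0.07],"twist":[0,0,0],"grip":0},
    {"delta_pos":[0,0.04,-0.11],"twist":[0,0,0],"grip":0},
    {"delta_pos":[0.02,0.06,-0.15],"twist":[0,0,0],"grip":0},
    {"delta_pos":[0.05,0.08,-0.17],"twist":[0,0,0],"grip":0},
    {"delta_pos":[0.08,0.1,-0.18],"twist":[0,0,0],"grip":0}
  ]
}}

```text
time_s: 20.2
tcp_pos: [0.5067, 0.0984, 0.1637]
ee_rot: [0.093, 0.996, 0.001, 0.002]
force: [0.3, 0.4, -0.6]
width: 0.0002
grasp_force: 0.0
```

Request:
{"api": "carry_out", "payload": {
  "plan": [
    {"delta_pos":[0,0,0],"twist":[0,0,0],"grip":0},
    {"delta_pos":[0,0,0],"twist":[0,0,0],"grip":0},
    {"delta_pos":[0,0,0],"twist":[0,0,0],"grip":0}
  ]
}}

```text
time_s: 20.5
tcp_pos: [0.5055, 0.0964, 0.1607]
ee_rot: [0.093, 0.996, -0.001, 0.0]
force: [-0.1, -0.4, -0.4]
width: 0.0002
grasp_force: 0.0
```

```bash
python3 to.py; sed -i "s/0,0,185/0,0,165/; s/'wrist','top'/'wrist','top','scene'/" bl.py; python3 bl.py; python3 - <<'E'
from h import *
q=[0.6015,-0.0625,-0.184];a=q[2];J=np.array([[np.cos(a),-np.sin(a)],[np.sin(a),np.cos(a)]])
ks=[cam(n) for n in('wrist','top','scene')]
def px(k,x,y,z):
    u,v=proj(k,np.r_[J@[x/1000,y/1000]+q[:2],z/1000]).round().astype(int); return int(k['frame'][v,u].mean()) if 0<=u<640 and 0<=v<480 else -1
print('along y at x-43.5,z36'); 
for y in range(-50,70,4): print(y,[px(k,-43.5,y,36) for k in ks])
print('along x y=15 z36'); 
for x in range(-75,20,4): print(x,[px(k,x,15,38) for k in ks])
E
```

```text
t 20.5 jig-frame mm [-123.4  138.7] 160.7 F jig [ 0.  -0.4] -0.4 w 0.0002
twist deg [-0.06  0.02 -0.07]
wrist 335.5 [-25.8  67.1] [[-30.0, 48.0], [-29.0, 87.0], [-22.0, 87.0], [-22.0, 47.0]]
wrist 5243.0 [-56.9  -9.2] [[-85.0, -47.0], [-90.0, 32.0], [-29.0, 30.0], [-23.0, -53.0]]
top 262.0 [-43.7  -4. ] [[-60.0, 30.0], [-30.0, 31.0], [-28.0, -38.0], [-57.0, -39.0]]
scene 235.5 [-44.3   1.9] [[-32.0, -27.0], [-61.0, -31.0], [-56.0, 31.0], [-28.0, 35.0]]
along y at x-43.5,z36
-50 [163, 79, 125]
-46 [165, 90, 126]
-42 [175, 147, 116]
-38 [178, 159, 130]
-34 [176, 159, 135]
-30 [207, 171, 151]
-26 [209, 197, 164]
-22 [209, 198, 166]
-18 [209, 199, 167]
-14 [209, 200, 167]
-10 [209, 199, 166]
-6 [210, 199, 167]
-2 [210, 199, 167]
2 [210, 200, 167]
6 [211, 199, 168]
10 [211, 200, 168]
14 [212, 200, 167]
18 [212, 200, 168]
22 [212, 200, 169]
26 [213, 199, 168]
30 [193, 163, 166]
34 [106, 121, 94]
38 [108, 83, 77]
42 [107, 84, 77]
46 [105, 83, 76]
50 [108, 84, 73]
54 [106, 77, 75]
58 [105, 79, 73]
62 [108, 81, 69]
66 [108, 76, 61]
along x y=15 z36
-75 [183, 166, 135]
-71 [183, 164, 140]
-67 [176, 146, 132]
-63 [102, 108, 83]
-59 [215, 148, 100]
-55 [216, 197, 164]
-51 [212, 200, 167]
-47 [214, 201, 169]
-43 [213, 200, 167]
-39 [210, 200, 169]
-35 [211, 197, 166]
-31 [215, 181, 167]
-27 [78, 90, 162]
-23 [76, 70, 83]
-19 [180, 146, 84]
-15 [179, 159, 81]
-11 [178, 127, 61]
-7 [109, 100, 60]
-3 [77, 54, 60]
1 [26, 65, 61]
5 [25, 137, 65]
9 [23, 149, 102]
13 [25, 118, 64]
17 [25, 98, 88]
```

All three views put the blank at y from about -32 to +31 and x from -60 to -29. That's home, between the fixed jaw and the jaw latched at x≈-20. The arm is clear, so I'm handing in.

```bash
python3 -c "from rig import sign_off; print(sign_off())"
```

```text
the job is handed in; nothing more can be done
None
```

The job is handed in: by the camera measurements the jaw is latched half open and the blank is home against the end stop with the arm clear, at 20.5 s. My first push passed over the thumb plate because the fingertips sit about 30 mm higher than the reported TCP.

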